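# Load the pulse pick-up cartridge and latch the rig tray

### The job

Stand the zinc pulse pick-up cartridge upright in the nest of the test rig's pulled-out tray and let go of it, then push the tray in by its front plate until its push-push latch catches, let go, and check that the tray stayed in. The latch is delicate: never push on the tray with more than 25 N, and if it springs back out, push it again. Leave the other things on the bench where they are.

Things in the scene. Friction and masses are not known exactly. Their poses are not given: they have to be found in the camera images.
- cartridge_mid (a point): the cartridge: zinc-grey upright block 54 mm long (x), 32 mm wide (y), 54 mm tall (z), about 0.3 kg, standing on the bench; its top 14 mm is a ribbed step only 38 mm long, set to the -x end beside a small brass stud. This point is its centre, 27 mm above its underside. Grip it across the 32 mm width, at or above this point. It may go into the nest either way round.
- cartridge: the same cartridge: origin at the centre of its underside, axes as above
- nest (a point): centre of the nest floor on the rig's tray, where the cartridge's underside must rest, 16 mm above the bench. The nest is 60 mm long (x) by 38 mm wide (y) inside: 3 mm of play each side; its rim is 4 mm thick and 6 mm high. x is horizontal, the tray's push-in direction, away from the robot; z up. It moves with the tray.
- tray_front (a point): centre of the front face of the tray's upright front plate: 90 mm wide (y), 8 mm thick, from 10 to 52 mm above the bench, this point at 31 mm. x is the push-in direction, z up. It moves with the tray; the nest centre lies 43 mm further along x.
- tray (a joint): how far the tray is pushed in, m: 0 fully out, grows inwards, 0.085 at most; starts between 0 and 0.01. Slides freely (1 N) until, somewhere from 0.03 to 0.05, a spring pushes back with 3 N rising to 7 N; then a rubber buffer is felt, 4 N per mm. Latched and let go it rests at 0.052 to 0.068, depending on the rig; not latched, it springs out to below 0.047.
- rig: rig housing, fixed grey box 130 mm wide, 56 mm tall, 150 mm deep, roofless over its first 70 mm; origin at the foot of its open front, 85 mm behind the front plate's face when the tray is fully out; x as the tray. Hidden push-push latch, its depth unknown to 14 mm: caught once the push reaches about 13 N (press slowly to 15-20 N); on letting go the tray backs 7 to 11 mm and stays. Pushed again, it is let out.
- tacho: black round digital tachograph unit, 120 mm across, 58 mm tall; bystander, leave it alone; origin under its centre
- cup: open tin cup, 74 mm across, 85 mm tall, with two copper spade connectors that stick up to about 110 mm above the bench; bystander, leave it alone; origin under its centre
- can: plain steel spray can, 54 mm across, 150 mm tall; bystander, leave it alone; origin under its centre
- cover: zinc die-cast roller cover, a half-round shell with two flanges, 75 x 66 mm, about 25 mm tall; bystander, leave it alone; origin under its centre
- screwdriver: screwdriver lying on the bench; bystander, leave it alone; origin near its middle
- wrench: open-ended wrench lying on the bench beside the rig; bystander, leave it alone; origin near its middle

How it is judged:
By the outcome, as a careful person would: the job done as asked, in the order asked, and still so for the second after the job is handed in, with the robot touching nothing.
It also fails if it takes over 50 s, if anything falls off the work surface, if the arm or the gripper's body presses on something with over 40 N, if the wrist force passes 120 N, or if a joint passes its speed limit or range.

### The arm

A 6-joint arm with a two-finger parallel gripper is mounted at the origin on the work surface. World frame = base frame: x ahead of the robot, y to its left, z up, the work surface at z = 0. Lengths are in m, angles in rad, forces in N, time in s.
With the tool pointing down it reaches from about 0.35 to 0.725 m from the base axis. Payload 6 kg.
Tool frame: the origin (TCP) lies on the centre line of the jaws, within the pads' length; the fingertips stand 17 mm ahead of it and the grasp point (between the pads) lies 2 mm behind it; x points along the fingers, y is the direction in which the jaws open and shut, and the axes are right-handed (so a half turn about x gives the same grasp; the last joint's range is limited). The gripper opens to 85 mm and grips with 20 to 120 N. Pads are 22 mm wide; open, the fingers measure 114 mm over their backs; the gripper's body (76 mm by 85 mm) begins 54 mm behind the grasp point. The pads swing forward as they close: fully open they stand 13 mm farther back than shut.
Start: joints at [1.602, 0.04, 0.085, 0, -1.615, -0.334], TCP at [0.179, 0.573, 0.248] pointing down, gripper open.
Joint ranges: [-2.56, 2.56], [-1.29, 2.01], [-1.08, 1.49], [-3.29, 1.98], [-2.81, -0.18], [-2.99, 2.99]. Speed limits (rad/s): [2.57, 2.57, 3.01, 3.14, 3.14, 3.14].

### API

Orientations are given as a unit quaternion [x, y, z, w].
In Python, from station import get_state, snapshot, camera_params, hand_in, find_in, cut_out gives the robot as it stands.
- The arm moves only by the tool apply_moves, never from a script. Its argument "moves" is text: rows parted by semicolons, each of 5 numbers parted by spaces: the opening, from 0 (shut) to 1 (fully open), then the shift along the tool's x, y, z in cm, then the turn about the tool's x in degrees. In form: grip dx dy dz roll; .... A call has 1 to 20 rows; each row is the pose to reach, as a shift and turn from the pose commanded when the call began, along the tool's axes at that moment; what a row does not reach only later rows make up. A row lasts 1/12 s, in which the tool goes at most 41.7 mm and 7.16 degrees, less where a joint would pass 70% of its speed; a pose out of reach is approached as far as the arm can. A call with a gripper value outside its range is refused whole. The fingers move at their own pace and stop on an object; the grip force is fixed at half the most. Time passes only in rows, so rows that repeat a pose let the fingers close. It gives the time, the measured TCP pose, the force and the opening at its end, in the units of the state.
- get_state(): the state, without advancing time (a new reading comes with each control period).
- snapshot(name): name is "scene" or "top"; returns (picture, depth): 420x560x3 uint8, red, green, blue; 420x560 float32, m along the optical axis (not along the pixel's ray), 0 where there is no reading.
- camera_params(name): a dict with "fx", "fy", "cx", "cy" (pixels), "dist_coeffs" ([k1, k2, p1, p2, k3] as OpenCV has them; the pictures are not rectified), "rvec" (rotation vector, rad) and "tvec" (3), from world to camera coordinates, as OpenCV has them. Camera axes: x right, y down, z forward; pixel columns grow to the right and rows downward; lengths in m; the calibration is good to about 2 mm. A picture is of the moment at which its call begins. camera_params takes no time and is no camera call.
- hand_in(): hands the job in, once; it reports no verdict.
Trained networks look in the newest picture that a camera, given by its name, has taken for a name from the list of things; names that differ only in an ending like _2 or _b are one class to them, and where a whole thing is asked for, a point or a joint stands for the part that bears it (a point fixed in the world has none). Each returns a list of dicts, best first, with "conf" (0 to 1); they miss things now and then, are a little off and sometimes report something else, mostly with a low value. They report only what shows in the picture. A call takes as long as a camera call.
- find_in(camera, name): "extent" ([left, top, right, bottom] in pixels, round what is visible of it).
- cut_out(camera, name): "mask" (420x560 bool, what is visible of it) and "extent" ([left, top, right, bottom] in pixels, round what is visible of it).
The state is a dict: "time_s": time; "qpos": joint angles; "joint_vel": joint speeds; "joint_torque": joint torques, N m; "eef_pos": TCP position; "tcp_rot": TCP orientation; "wrist_force": force on the tool from outside, world axes, zero at the start; "wrist_torque": the same for the moment, N m; "width": finger opening in m.
Only numpy, scipy, OpenCV 4.12 (cv2) and the standard library are available. Lean on these libraries where they do the work, as an engineer would, in place of code of your own. Each camera call takes 0.05 s, during which the arm holds its last target. There are 200 camera calls.

## Working session

There is one attempt and no reset: what is moved stays moved. The work goes in short steps, Python scripts to look and compute and a tool call to move; the robot and the scene stay as the last step left them, time stands still between calls to the robot, and variables do not carry over. Pictures are saved under pics/ and viewed, about 8 in all and at most 12, crops included, and the job is handed in when it is done.

Besides the shell and the picture viewer there is one more tool, called after ">>>" as name(argument=value, ...) on one line, values as JSON. apply_moves: Moves the arm, as the interface text tells. Its arguments: {"type":"object","properties":{"moves":{"type":"string"}},"required":["moves"]}

```bash
mkdir -p pics
cat > h.py <<'E'
import numpy as np, cv2
from station import *
from scipy.spatial.transform import Rotation as R
def cloud(cam, depth):
    p=camera_params(cam); K=np.array([[p['fx'],0,p['cx']],[0,p['fy'],p['cy']],[0,0,1.]])
    v,u=np.mgrid[:420,:560]
    uv=np.stack([u,v],-1).reshape(-1,1,2).astype(np.float64)
    n=cv2.undistortPoints(uv,K,np.array(p['dist_coeffs'])).reshape(420,560,2)
    c=np.concatenate([n*depth[...,None],depth[...,None]],-1)
    Rm=cv2.Rodrigues(np.array(p['rvec']))[0]
    w=(c-np.array(p['tvec']).ravel())@Rm
    w[depth<=0]=np.nan
    return w
def save(n,im): cv2.imwrite('pics/'+n,cv2.cvtColor(im,cv2.COLOR_RGB2BGR))
E
python3 - <<'E'
from h import *
s=get_state(); print(s)
ims=[]
for c in ['scene','top']:
    im,d=snapshot(c); np.savez(f'{c}.npz',im=im,d=d); w=cloud(c,d)
    save(c+'0.png',im)
    for n in ['cartridge','tray','rig','tacho','cup','can','cover','screwdriver','wrench']:
        for r in cut_out(c,n)[:2]:
            m=r['mask']; q=w[m]; q=q[~np.isnan(q[:,0])]
            print(c,n,round(r['conf'],2),np.round(r['extent']), np.round(np.median(q,0),3) if len(q) else None, np.round(np.percentile(q,[2,98],axis=0),3).tolist() if len(q) else None)
E
```

```text
{'time_s': 0.0, 'qpos': array([ 1.60170089e+00,  4.08024059e-02,  8.37838402e-02, -4.56414196e-04,
       -1.61550524e+00, -3.33717912e-01]), 'joint_vel': array([-0.00118486, -0.0008731 , -0.00051063,  0.00203595,  0.0004603 ,
       -0.00083783]), 'joint_torque': array([-1.59072097e-04, -3.68214297e+01,  3.47418988e+01,  6.93264127e+00,
       -5.37251966e-03, -2.07824900e-05]), 'eef_pos': array([0.17874696, 0.57243379, 0.24727075]), 'tcp_rot': array([-0.69897038,  0.10727494,  0.699066  ,  0.10601522]), 'wrist_force': array([-0.70513068, -0.15335615, -0.6604384 ]), 'wrist_torque': array([-0.03385792,  0.01102611,  0.02599651]), 'width': 0.08546611467954406}
scene cartridge 0.66 [143. 144. 169. 175.] [ 0.533 -0.331  0.041] [[0.507, -0.356, 0.004], [0.558, -0.317, 0.058]]
scene tray 0.85 [234. 187. 287. 245.] [ 0.568 -0.027  0.019] [[0.512, -0.073, 0.014], [0.649, 0.016, 0.054]]
scene rig 0.63 [208. 187. 285. 284.] [ 0.658 -0.017  0.047] [[0.515, -0.079, 0.004], [0.743, 0.057, 0.061]]
scene tacho 0.61 [143. 144. 169. 174.] [ 0.532 -0.332  0.041] [[0.501, -0.358, 0.001], [0.558, -0.31
[... 1455 characters left out ...]
0.05 ] [[0.617, -0.448, 0.002], [0.686, -0.379, 0.1]]
top can 0.86 [383. 110. 420. 148.] [ 0.704 -0.243  0.139] [[0.686, -0.28, -0.0], [0.776, -0.225, 0.152]]
top cover 0.6 [355. 244. 385. 275.] [ 0.407 -0.189  0.017] [[0.371, -0.225, -0.001], [0.444, -0.16, 0.027]]
top screwdriver 0.7 [154. 267. 236. 282.] [0.373 0.208 0.021] [[0.356, 0.151, -0.003], [0.386, 0.294, 0.028]]
top screwdriver 0.57 [286. 156. 330. 219.] [ 0.585 -0.026  0.016] [[0.512, -0.069, 0.012], [0.654, 0.017, 0.052]]
top wrench 0.88 [188. 138. 206. 204.] [0.64  0.252 0.006] [[0.554, 0.232, 0.001], [0.706, 0.266, 0.01]]
top wrench 0.3 [419. 198. 443. 224.] [ 0.525 -0.333  0.051] [[0.5, -0.357, 0.01], [0.554, -0.316, 0.057]]
```

Run:
```python
from h import *
Z=np.load('top.npz');im,d=Z['im'],Z['d'];w=cloud('top',d)
ims=[cv2.resize(im[y:y+100,x:x+100],(400,400),interpolation=cv2.INTER_CUBIC) for x,y in((255,120),(380,165))]
S=np.load('scene.npz')['im']
a=np.hstack(ims); b=np.hstack([im[100:300,80:500][:, :400],S[120:320,80:480]])
save('c1.png',np.vstack([a,b]))
for c in ['top','scene']:
    Z=np.load(c+'.npz');w=cloud(c,Z['d'])
    def rect(lo,hi,n):
        m=np.all((w>lo)&(w<hi),-1); q=w[m]
        r=cv2.minAreaRect(q[:,:2].astype(np.float32)*1000); print(c,n,m.sum(),np.round(np.median(q,0),3),np.round(r[0],1),np.round(r[1],1),round(r[2],1))
    rect([.48,-.38,.047],[.58,-.29,.065],'cart top')
    rect([.48,-.38,.033],[.58,-.29,.065],'cart all')
    rect([.49,-.1,.044],[.545,.06,.065],'front plate')
    rect([.535,-.1,.01],[.62,.06,.03],'tray floor')
    rect([.6,-.12,.05],[.8,.09,.07],'rig top')
```

```text
top cart top 245 [ 0.52  -0.337  0.054] [ 526.2 -338.7] [36.8 50.4] 71.8
top cart all 355 [ 0.526 -0.337  0.052] [ 528.  -339.1] [36.4 55.8] 66.5
top front plate 125 [ 0.516 -0.037  0.052] [516.1 -37.5] [ 8.  89.3] 10.1
top tray floor 1110 [ 0.578 -0.028  0.016] [577.5 -23.6] [125.3  84.6] 89.8
top rig top 2091 [ 0.696 -0.012  0.056] [698.8 -28.2] [196.2 183.6] 0.2
scene cart top 191 [ 0.522 -0.337  0.055] [ 526.1 -339.5] [36.3 49.6] 68.9
scene cart all 317 [ 0.53  -0.336  0.052] [ 528.3 -340. ] [36.8 56.1] 68.8
scene front plate 176 [ 0.517 -0.037  0.053] [516.3 -38.1] [12.5 89.5] 9.8
scene tray floor 1102 [ 0.58  -0.026  0.018] [577.6 -17. ] [124.9  84.6] 89.7
scene rig top 2430 [ 0.698 -0.009  0.058] [700.4 -28. ] [198.8 183.5] 0.0
```

View pics/c1.png

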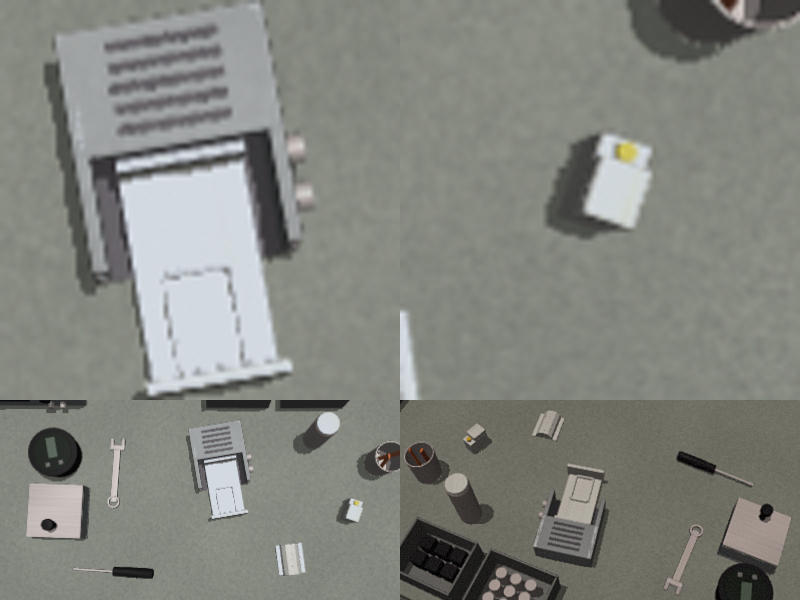

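```bash
cat >> h.py <<'E'
def proj(cam,P):
    p=camera_params(cam); K=np.array([[p['fx'],0,p['cx']],[0,p['fy'],p['cy']],[0,0,1.]])
    return cv2.projectPoints(np.asarray(P,float).reshape(-1,1,3),np.array(p['rvec']),np.array(p['tvec']),K,np.array(p['dist_coeffs']))[0].reshape(-1,2)
def box(x0,x1,y0,y1,z0,z1): return np.array([[x,y,z] for x in(x0,x1) for y in(y0,y1) for z in(z0,z1)])
def place(B,x,y,yaw): return B@R.from_euler('z',yaw,degrees=True).as_matrix().T+[x,y,0]
def render(cam,boxes,pose):
    m=np.zeros((420*4,560*4),np.uint8)
    for B in boxes:
        cv2.fillConvexPoly(m,cv2.convexHull(((proj(cam,place(B,*pose))+.5)*4).astype(np.int32)),255)
    return cv2.resize(m,(560,420),interpolation=cv2.INTER_AREA)/255.
CART=[box(-.027,.027,-.016,.016,0,.04),box(-.027,.011,-.016,.016,.04,.054)]
E
python3 - <<'E'
from h import *
from scipy.optimize import minimize
M={}
for c in ['top','scene']:
    snapshot(c); r=cut_out(c,'cartridge')[0]; M[c]=r['mask']; print(c,r['conf'],r['mask'].sum())
def cost(p,cs=('top','scene')):
    q=(p[0]/1000,p[1]/1000,p[2]); return sum(np.abs(render(c,CART,q)-M[c]).sum() for c in cs)
for cs in (('top','scene'),('top',),('scene',)):
    o=minimize(cost,[528,-339,-21],args=(cs,),method='Nelder-Mead',options=dict(initial_simplex=[[528,-339,-21],[534,-339,-21],[528,-333,-21],[528,-339,-14]])); print(cs,np.round(o.x,1),o.fun)
f=np.array([.5123,-.0385]);t=np.radians(10)
print('nest pred',f+.043*np.array([np.cos(t),np.sin(t)]))
n=np.array([.5546,-.031])
for yaw in (10,):
  print(np.round(proj('top',place(box(-.03,.03,-.019,.019,.022,.022)[::2],*n,yaw)),1))
T=R.from_quat(get_state()['tcp_rot']).as_matrix(); print(np.round(T,3))
E
```

```text
top 0.96 461
scene 0.88 475
('top', 'scene') [ 528.5 -340.3  -20.4] 75.05098039215686
('top',) [ 528.6 -340.3  -18.8] 29.53333333333333
('scene',) [ 528.1 -340.6  -18.5] 43.51764705882353
nest pred [ 0.55464673 -0.03103313]
[[315.6 209.8]
 [300.6 212.4]
 [311.5 186.3]
 [296.5 188.8]]
[[ 0.    -0.298 -0.955]
 [-0.    -0.955  0.298]
 [-1.     0.    -0.   ]]
```

>>> apply_moves(moves="1 0 26 -42 2.2;1 0 26 -42 2.2;1 0 26 -42 2.2;1 0 26 -42 2.2;1 0 26 -42 2.2;1 0 26 -42 2.2;1 0 26 -42 2.2;1 0 26 -42 2.2;1 0 26 -42 2.2;1 0 26 -42 2.2;1 0 26 -42 2.2;1 0 26 -42 2.2;1 0 76.8 -60.6 2.2;1 0 76.8 -60.6 2.2;1 0 76.8 -60.6 2.2;1 0 76.8 -60.6 2.2;1 0 76.8 -60.6 2.2;1 0 76.8 -60.6 2.2;1 0 76.8 -60.6 2.2;1 0 76.8 -60.6 2.2")

```text
time_s: 2.87
eef_pos: [0.518, -0.1357, 0.2487]
tcp_rot: [0.697, -0.12, -0.697, -0.12]
wrist_force: [0.9, 1.1, 0.3]
width: 0.0856
```

>>> apply_moves(moves="1 0 18.9 -7.8 0;1 0 18.9 -7.8 0;1 0 18.9 -7.8 0;1 0 18.9 -7.8 0;1 0 18.9 -7.8 0;1 0 18.9 -7.8 0;1 10 18.9 -7.8 0;1 10 18.9 -7.8 0;1 10 18.9 -7.8 0;1 10 18.9 -7.8 0;1 10 18.9 -7.8 0")

```text
time_s: 3.78
eef_pos: [0.5283, -0.338, 0.1483]
tcp_rot: [-0.696, 0.12, 0.697, 0.12]
wrist_force: [-0.3, -0.7, 1.9]
width: 0.0856
```

Run:
```python
from h import *
s=get_state(); T=R.from_quat(s['tcp_rot']).as_matrix()
print(s['eef_pos'],s['qpos'],np.round(T,3))
for x,y in((.5285,-.3403),): print(T.T@(np.array([x,y,.033])-s['eef_pos'])*100, 'yaw of tool y',np.degrees(np.arctan2(T[1,1],T[0,1])))
```

```text
[ 0.5282842  -0.33803236  0.14825129] [-2.50064706e-01  1.23802332e-01 -8.71909611e-03  8.73756059e-04
 -1.43968709e+00  1.47966693e+00] [[-0.002 -0.335 -0.942]
 [-0.    -0.942  0.335]
 [-1.     0.001  0.001]]
[11.52519052  0.19506087 -0.1114912 ] yaw of tool y -109.54236464745439
```

>>> apply_moves(moves="1 4 0.2 -0.1 0;1 7.5 0.2 -0.1 0;1 10 0.2 -0.1 0;1 11.5 0.2 -0.1 0;1 11.5 0.2 -0.1 0;1 11.5 0.2 -0.1 0;0 11.5 0.2 -0.1 0;0 11.5 0.2 -0.1 0;0 11.5 0.2 -0.1 0;0 11.5 0.2 -0.1 0;0 11.5 0.2 -0.1 0;0 11.5 0.2 -0.1 0;0 11.5 0.2 -0.1 0;0 11.5 0.2 -0.1 0")

```text
time_s: 4.95
eef_pos: [0.5294, -0.3404, 0.0346]
tcp_rot: [0.697, -0.12, -0.696, -0.12]
wrist_force: [-0.7, 0.5, 5.8]
width: 0.0314
```

Run:
```python
from h import *
s=get_state(); print(s['eef_pos'],s['width'],s['wrist_force'])
im,d=snapshot('scene');im2,_=snapshot('top')
save('g.png',np.hstack([cv2.resize(im[100:230,80:210],(400,400)),cv2.resize(im2[140:270,370:500],(400,400))]))
```

```text
[ 0.52941795 -0.34042796  0.03458373] 0.03136977119290843 [-0.66028965  0.49251193  5.79435278]
```

View pics/g.png

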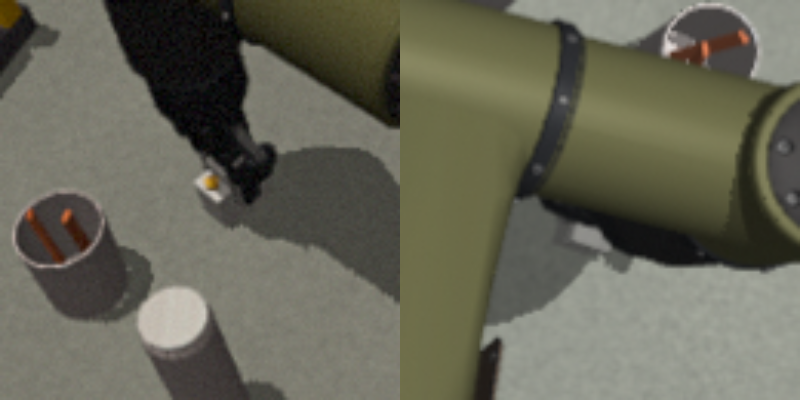

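>>> apply_moves(moves="0 -2 0 0 0;0 -5 0 0 0;0 -9 0 0 0;0 -10 -30 7.9 -29.5;0 -10 -30 7.9 -29.5;0 -10 -30 7.9 -29.5;0 -10 -30 7.9 -29.5;0 -10 -30 7.9 -29.5;0 -10 -30 7.9 -29.5;0 -10 -30 7.9 -29.5;0 -10 -30 7.9 -29.5;0 -10 -30 7.9 -29.5;0 -10 -30 7.9 -29.5;0 -10 -30 7.9 -29.5;0 -10 -30 7.9 -29.5")

```text
time_s: 6.3
eef_pos: [0.5544, -0.0318, 0.1327]
tcp_rot: [-0.704, -0.061, 0.705, -0.061]
wrist_force: [0.6, 0.3, -2.3]
width: 0.0314
```

Run:
```python
from h import *
s=get_state(); T=R.from_quat(s['tcp_rot']).as_matrix()
print(s['eef_pos'],s['width'],s['wrist_force'],np.round(T,3))
print(T.T@(np.array([.5555,-.0308,.0346+.016])-s['eef_pos'])*100, 'yaw of tool y',np.degrees(np.arctan2(T[1,1],T[0,1])))
a=[]
for c in('scene','top'):
  im,d=snapshot(c); w=cloud(c,d); np.savez(f'{c}2.npz',im=im,d=d)
  m=np.all((w>[.49,-.1,.044])&(w<[.545,.06,.06]),-1); r=cv2.minAreaRect(w[m][:,:2].astype(np.float32)*1000); print(c,m.sum(),r)
  x,y=(200,140) if c=='scene' else (255,130)
  a.append(cv2.resize(im[y:y+120,x:x+100],(400,480),interpolation=cv2.INTER_CUBIC))
save('n.png',np.hstack(a))
```

```text
[ 0.55443395 -0.03179363  0.13272148] 0.03135827618615044 [ 0.60708688  0.32990388 -2.29601349] [[-0.001  0.172 -0.985]
 [-0.    -0.985 -0.172]
 [-1.     0.     0.001]]
[ 8.21199493 -0.08030031 -0.13153792] yaw of tool y -80.11158705782718
scene 74 ((517.3060302734375, -37.51708984375), (9.074080467224121, 89.37712860107422), 12.714808464050293)
top 128 ((515.9981689453125, -37.479393005371094), (8.182524681091309, 89.19699096679688), 10.163338661193848)
```

View pics/n.png

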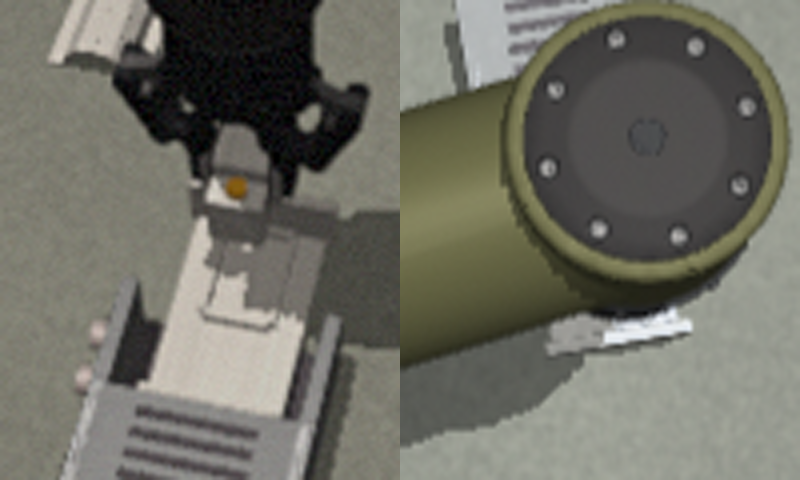

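>>> apply_moves(moves="0 3.5 -0.1 -0.1 0;0 6 -0.1 -0.1 0;0 7.2 -0.1 -0.1 0;0 7.5 -0.1 -0.1 0;0 7.7 -0.1 -0.1 0;0 7.8 -0.1 -0.1 0;0 7.8 -0.1 -0.1 0;0 7.8 -0.1 -0.1 0")

```text
time_s: 7.07
eef_pos: [0.5564, -0.0297, 0.0569]
tcp_rot: [0.705, 0.061, -0.704, 0.061]
wrist_force: [0.5, 0.0, -2.3]
width: 0.0314
```

Run:
```python
from h import *
s=get_state(); print(s['eef_pos'],s['width'],s['wrist_force'])
im,d=snapshot('scene')
for (z) in (0,):
  b=im.copy()
save('n2.png',cv2.resize(im[150:230,210:310],(800,600),interpolation=cv2.INTER_CUBIC))
```

```text
[ 0.55643729 -0.02973881  0.05687531] 0.03141956195167782 [ 0.46517625  0.02473774 -2.25562965]
```

View pics/n2.png

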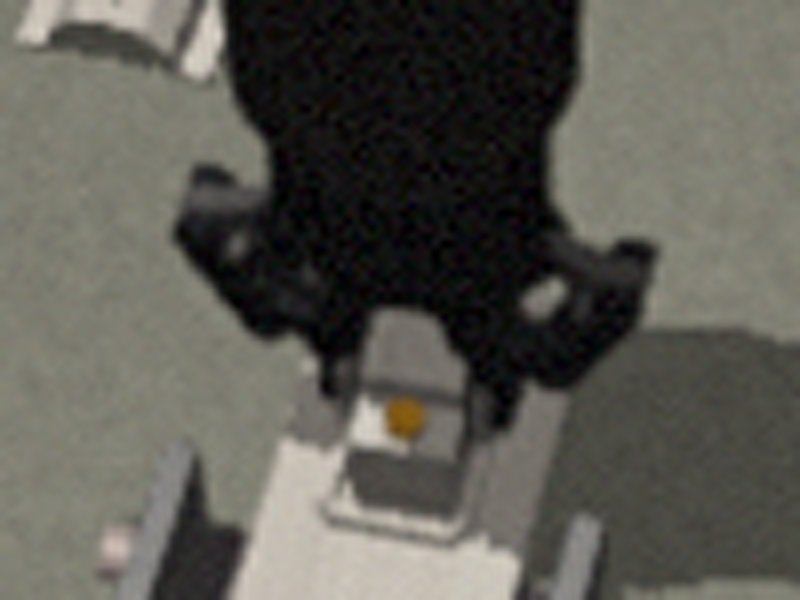

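>>> apply_moves(moves="0 0 0.12 0.1 0;0 0 0.12 0.1 0;0 0.15 0.12 0.1 0;0 0.3 0.12 0.1 0;0 0.45 0.12 0.1 0;0 0.5 0.12 0.1 0;0 0.5 0.12 0.1 0;0 0.5 0.12 0.1 0")

```text
time_s: 7.78
eef_pos: [0.555, -0.0311, 0.0506]
tcp_rot: [0.705, 0.061, -0.704, 0.061]
wrist_force: [1.3, -0.5, 0.5]
width: 0.0316
```

Run:
```python
from h import *
s=get_state(); print(s['eef_pos'],s['width'],s['wrist_force'])
im,d=snapshot('scene')
save('n3.png',cv2.resize(im[150:230,210:310],(800,600),interpolation=cv2.INTER_CUBIC))
```

```text
[ 0.55504426 -0.03114663  0.05059403] 0.03157357811173014 [ 1.32416463 -0.4824996   0.5040819 ]
```

View pics/n3.png

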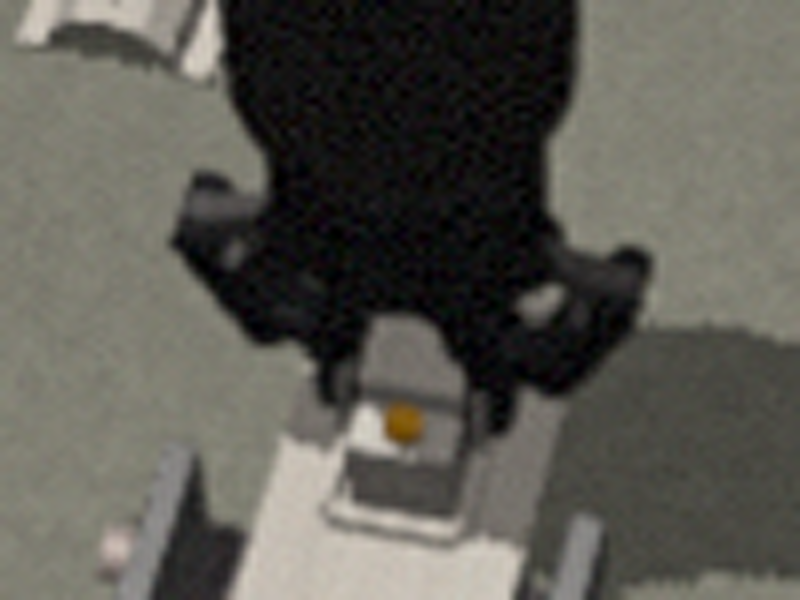

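>>> apply_moves(moves="1 0 0 0 0;1 0 0 0 0;1 0 0 0 0;1 0 0 0 0;1 0 0 0 0;1 -3 0 0 0;1 -6 0 0 0;1 -9 0 0 0;1 -11 0 0 0;0 -11 0 4 0;0 -11 0 8 0;0 -11 0 10.4 0;0 -11 0 10.4 0;0 -11 0 10.4 0;0 -11 0 10.4 0")

```text
time_s: 9.08
eef_pos: [0.4527, -0.049, 0.1607]
tcp_rot: [0.705, 0.061, -0.704, 0.061]
wrist_force: [1.0, -0.1, -0.4]
width: 0.0122
```

Run:
```python
from h import *
s=get_state(); T=R.from_quat(s['tcp_rot']).as_matrix();print(s['eef_pos'],s['width'],s['wrist_force'])
a=[]
for c in('scene','top'):
  im,d=snapshot(c); w=cloud(c,d)
  m=np.all((w>[.49,-.1,.044])&(w<[.535,.06,.06]),-1); q=w[m]; r=cv2.minAreaRect(q[:,:2].astype(np.float32)*1000); print(c,m.sum(),r)
  for r in cut_out(c,'cartridge')[:1]:
    q=w[r['mask']]; q=q[~np.isnan(q[:,0])]; print(r['conf'],np.median(q,0),np.percentile(q,[3,97],axis=0))
  x,y=(200,140) if c=='scene' else (255,130)
  a.append(cv2.resize(im[y:y+120,x:x+100],(400,480),interpolation=cv2.INTER_CUBIC))
save('n4.png',np.hstack(a))
```

```text
[ 0.45272696 -0.04902968  0.16067183] 0.012231980537627522 [ 0.98903786 -0.12645892 -0.40286   ]
scene 137 ((521.5635375976562, -37.399784088134766), (21.786293029785156, 88.91876220703125), 9.290637969970703)
0.78 [ 0.56124439 -0.02676682  0.06345206] [[ 0.52623942 -0.04709929  0.02321628]
 [ 0.581327   -0.01172296  0.07449648]]
top 55 ((520.3087768554688, -20.47905158996582), (16.371591567993164, 59.627925872802734), 33.20035934448242)
0.62 [ 0.55122324 -0.0296479   0.06852468] [[ 0.52821527 -0.04625098  0.053885  ]
 [ 0.57669121 -0.0129673   0.07261516]]
```

View pics/n4.png

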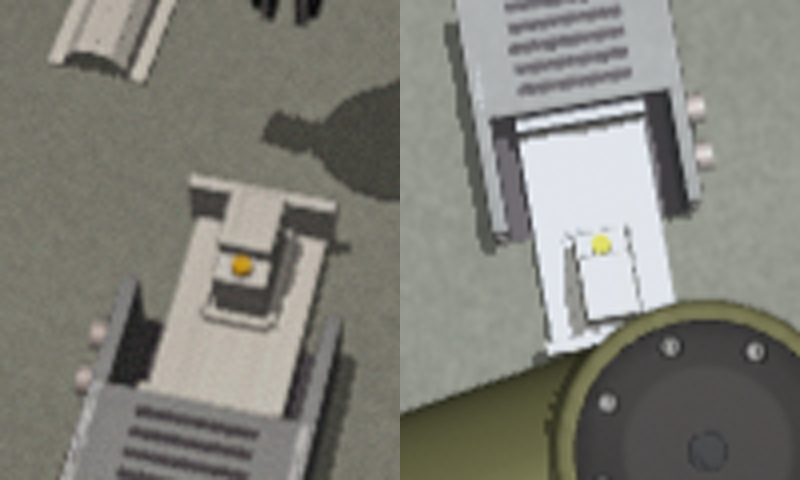

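>>> apply_moves(moves="0 4 0 0 0;0 8 0 0 0;0 11 0 0 0;0 12 0 0 0;0 12 0 0 0;0 12 0 -2 0;0 12 0 -4 0;0 12 0 -4.5 0;0 12 0 -5 0;0 12 0 -5.5 0;0 12 0 -6 0;0 12 0 -6.5 0;0 12 0 -7 0;0 12 0 -7 0;0 12 0 -7 0")

```text
time_s: 10.53
eef_pos: [0.5215, -0.037, 0.0403]
tcp_rot: [0.704, 0.061, -0.704, 0.061]
wrist_force: [-0.5, -0.7, 0.3]
width: -0.0002
```

>>> apply_moves(moves="0 0 0 -0.3 0;0 0 0 -0.6 0;0 0 0 -0.9 0;0 0 0 -1.2 0;0 0 0 -1.5 0;0 0 0 -1.8 0;0 0 0 -2.1 0;0 0 0 -2.4 0;0 0 0 -2.4 0;0 0 0 -2.4 0")

```text
time_s: 11.37
eef_pos: [0.545, -0.0329, 0.0402]
tcp_rot: [-0.704, -0.061, 0.705, -0.061]
wrist_force: [-2.7, -0.1, 1.9]
width: -0.0001
```

Run:
```python
from h import *
s=get_state(); p=s['eef_pos'];print(p,s['wrist_force'],p[0]*.985+p[1]*.172)
a=[]
for c in('scene','top'):
  im,d=snapshot(c)
  x,y=(200,140) if c=='scene' else (255,130)
  a.append(cv2.resize(im[y:y+120,x:x+100],(400,480),interpolation=cv2.INTER_CUBIC))
save('n5.png',np.hstack(a))
```

```text
[ 0.54500945 -0.03289602  0.04022693] [-2.6990488  -0.07427396  1.86871433] 0.5311761890036197
```

View pics/n5.png

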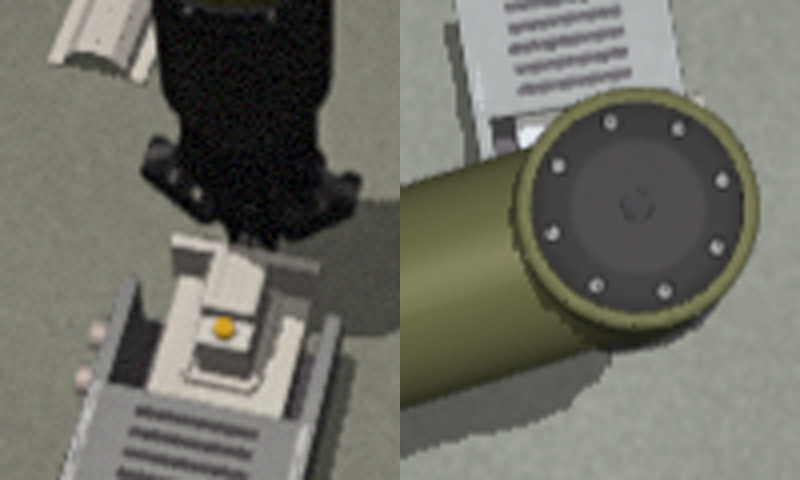

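>>> apply_moves(moves="0 0 0 -0.1 0;0 0 0 -0.2 0;0 0 0 -0.3 0;0 0 0 -0.4 0;0 0 0 -0.4 0;0 0 0 -0.4 0")

```text
time_s: 11.97
eef_pos: [0.5489, -0.0322, 0.0402]
tcp_rot: [-0.704, -0.061, 0.704, -0.061]
wrist_force: [-4.7, -1.1, 1.2]
width: -0.0003
```

>>> apply_moves(moves="0 0 0 -0.1 0;0 0 0 -0.2 0;0 0 0 -0.3 0;0 0 0 -0.3 0;0 0 0 -0.3 0")

```text
time_s: 12.38
eef_pos: [0.5518, -0.0317, 0.0402]
tcp_rot: [-0.704, -0.061, 0.705, -0.061]
wrist_force: [-4.7, -1.3, 1.6]
width: -0.0001
```

>>> apply_moves(moves="0 0 0 -0.1 0;0 0 0 -0.2 0;0 0 0 -0.3 0;0 0 0 -0.3 0;0 0 0 -0.3 0")

```text
time_s: 12.8
eef_pos: [0.5546, -0.0312, 0.0402]
tcp_rot: [-0.704, -0.061, 0.705, -0.061]
wrist_force: [-4.7, -0.4, 1.0]
width: 0.0003
```

>>> apply_moves(moves="0 0 0 -0.1 0;0 0 0 -0.2 0;0 0 0 -0.3 0;0 0 0 -0.3 0;0 0 0 -0.3 0")

```text
time_s: 13.22
eef_pos: [0.5575, -0.0307, 0.0402]
tcp_rot: [-0.704, -0.061, 0.705, -0.061]
wrist_force: [-4.5, -1.5, 1.3]
width: 0.0
```

>>> apply_moves(moves="0 0 0 -0.1 0;0 0 0 -0.2 0;0 0 0 -0.3 0;0 0 0 -0.3 0;0 0 0 -0.3 0")

```text
time_s: 13.63
eef_pos: [0.5604, -0.0303, 0.0402]
tcp_rot: [-0.704, -0.061, 0.705, -0.061]
wrist_force: [-7.3, 0.5, 2.0]
width: -0.0001
```

>>> apply_moves(moves="0 0 0 -0.05 0;0 0 0 -0.1 0;0 0 0 -0.1 0;0 0 0 -0.1 0")

```text
time_s: 13.97
eef_pos: [0.5612, -0.0301, 0.0402]
tcp_rot: [-0.704, -0.061, 0.705, -0.061]
wrist_force: [-6.7, 0.2, 1.9]
width: 0.0001
```

>>> apply_moves(moves="0 0 0 -0.05 0;0 0 0 -0.1 0;0 0 0 -0.15 0;0 0 0 -0.15 0;0 0 0 -0.15 0")

```text
time_s: 14.38
eef_pos: [0.5627, -0.0299, 0.0402]
tcp_rot: [-0.704, -0.061, 0.705, -0.061]
wrist_force: [-6.5, -0.2, 2.8]
width: 0.0001
```

>>> apply_moves(moves="0 0 0 -0.05 0;0 0 0 -0.1 0;0 0 0 -0.15 0;0 0 0 -0.2 0;0 0 0 -0.2 0;0 0 0 -0.2 0")

```text
time_s: 14.88
eef_pos: [0.5646, -0.0295, 0.0402]
tcp_rot: [-0.704, -0.061, 0.705, -0.061]
wrist_force: [-8.0, -0.7, 2.3]
width: -0.0003
```

>>> apply_moves(moves="0 0 0 -0.05 0;0 0 0 -0.1 0;0 0 0 -0.15 0;0 0 0 -0.15 0;0 0 0 -0.15 0")

```text
time_s: 15.3
eef_pos: [0.566, -0.0293, 0.0402]
tcp_rot: [-0.704, -0.061, 0.705, -0.061]
wrist_force: [-7.6, -0.4, 3.1]
width: -0.0001
```

>>> apply_moves(moves="0 0 0 -0.05 0;0 0 0 -0.1 0;0 0 0 -0.15 0;0 0 0 -0.2 0;0 0 0 -0.2 0;0 0 0 -0.2 0")

```text
time_s: 15.8
eef_pos: [0.5672, -0.0291, 0.0402]
tcp_rot: [-0.703, -0.061, 0.706, -0.061]
wrist_force: [-11.7, -0.3, 5.6]
width: 0.0
```

>>> apply_moves(moves="0 0 0 -0.05 0;0 0 0 -0.1 0;0 0 0 -0.12 0;0 0 0 -0.12 0;0 0 0 -0.12 0")

```text
time_s: 16.22
eef_pos: [0.5678, -0.029, 0.0402]
tcp_rot: [-0.703, -0.061, 0.706, -0.061]
wrist_force: [-13.4, 0.1, 6.9]
width: -0.0003
```

>>> apply_moves(moves="0 0 0 -0.05 0;0 0 0 -0.1 0;0 0 0 -0.14 0;0 0 0 -0.14 0;0 0 0 -0.14 0")

```text
time_s: 16.63
eef_pos: [0.5686, -0.0289, 0.0402]
tcp_rot: [-0.702, -0.061, 0.707, -0.061]
wrist_force: [-17.2, -0.3, 9.7]
width: -0.0003
```

>>> apply_moves(moves="0 0 0 0.2 0;0 0 0 0.4 0;0 0 0 0.6 0;0 0 0 0.8 0;0 0 0 1.0 0;0 0 0 1.3 0;0 0 0 1.6 0;0 0 0 1.8 0;0 0 0 1.8 0;0 0 0 1.8 0")

```text
time_s: 17.47
eef_pos: [0.5537, -0.0313, 0.0406]
tcp_rot: [0.705, 0.061, -0.704, 0.061]
wrist_force: [0.5, -0.1, 0.4]
width: -0.0001
```

>>> apply_moves(moves="0 0 0 3 0;0 0 0 6 0;0 0 0 9 0;0 -4 0 11 0;0 -8 0 13 0;0 -12 0 15 0;0 -14 12 15 0;0 -14 12 15 0;0 -14 12 15 0;0 -14 12 15 0;0 -14 12 15 0;0 -14 12 15 0;0 -14 12 15 0;0 -14 12 15 0;0 -14 12 15 0;0 -14 12 15 0;0 -14 12 15 0;0 -14 12 15 0")

```text
time_s: 18.97
eef_pos: [0.4265, -0.1752, 0.1804]
tcp_rot: [0.704, 0.062, -0.704, 0.062]
wrist_force: [0.4, -0.1, 1.0]
width: -0.0
```

Run:
```python
from h import *
s=get_state(); print(s['eef_pos'],s['wrist_force'],s['time_s'])
a=[]
for c in('scene','top'):
  im,d=snapshot(c); w=cloud(c,d)
  m=np.all((w>[.53,-.1,.044])&(w<[.59,.06,.058]),-1); q=w[m]
  for r in cut_out(c,'cartridge')[:1]:
    q=w[r['mask']]; q=q[~np.isnan(q[:,0])]; print(c,'cart',r['conf'],np.round(np.median(q,0),3),np.round(np.percentile(q,[3,97],axis=0),3).tolist())
    m&=~cv2.dilate(r['mask'].astype(np.uint8),np.ones((3,3))).astype(bool)
  q=w[m]; sx=q[:,0]*.985+q[:,1]*.172-.4977; sy=-q[:,0]*.172+q[:,1]*.985
  print('plate s (travel from start) hist',np.percentile(sx,[2,10,25,50,75]).round(4))
  for n in ['tacho','cup','can','cover','screwdriver','wrench']:
    r=cut_out(c,n)
    if r: q=w[r[0]['mask']]; print(n,round(r[0]['conf'],2),np.round(np.nanmedian(q,0),3))
  x,y=(200,140) if c=='scene' else (255,120)
  a.append(cv2.resize(im[y:y+120,x:x+100],(400,480),interpolation=cv2.INTER_CUBIC))
save('n6.png',np.hstack(a))
```

```text
[ 0.42652202 -0.17519668  0.18037668] [ 0.42680154 -0.06182994  0.98687358] 18.9667
scene cart 0.89 [ 0.62  -0.016  0.065] [[0.589, -0.033, 0.03], [0.639, -0.002, 0.075]]
plate s (travel from start) hist [0.0582 0.0595 0.0614 0.0646 0.0663]
tacho 0.8 [0.674 0.391 0.06 ]
cup 0.76 [ 0.656 -0.407  0.058]
can 0.74 [ 0.723 -0.238  0.116]
cover 0.56 [ 0.724 -0.238  0.116]
screwdriver 0.8 [0.379 0.21  0.022]
wrench 0.76 [0.637 0.252 0.008]
top cart 0.64 [ 0.607 -0.02   0.068] [[0.584, -0.037, 0.036], [0.635, -0.003, 0.072]]
plate s (travel from start) hist [0.0593 0.0598 0.0612 0.0638 0.0663]
tacho 0.94 [0.662 0.388 0.058]
cup 0.92 [ 0.653 -0.418  0.049]
can 0.81 [ 0.704 -0.241  0.14 ]
screwdriver 0.94 [0.373 0.215 0.023]
wrench 0.91 [0.635 0.251 0.007]
```

View pics/n6.png

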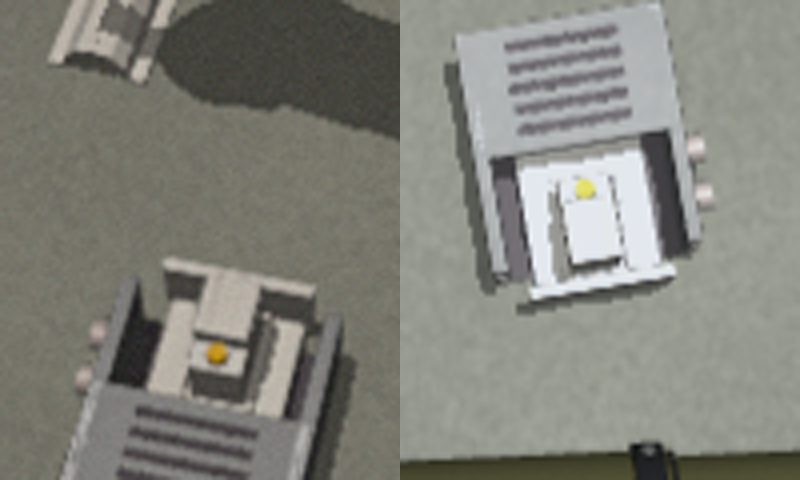

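```bash
python3 -c "
from station import *
hand_in()"
```

```text
the job is handed in; nothing more can be done
```

The cartridge stands upright in the nest, and the tray is pushed in and latched; I handed the job in at about 19 s of the 50 s allowed.

- **Placing:** Lowering stopped at the height where the cartridge's underside rests on the nest floor. After release the cameras showed its top at about 70 mm, which is 16 + 54 mm as expected.
- **Push:** I pushed on the front plate in small, slow steps. The highest force read at the end of a step was about 18 N, under the 25 N limit; force between readings was not seen. One push was enough.
- **Latch:** When I backed off 15 mm the force on the tool fell to zero, so the tray did not follow the gripper out. About 1.5 s later both cameras placed the front plate about 59 mm further in than at the start. That fits a latched tray and is well past the 47 mm below which a tray that sprang out would lie.
- **Bystanders:** The tachograph, cup, can, screwdriver and wrench measured within a few millimetres of where they began, apart from the screwdriver's measured point, which moved about 1 cm. I put that down to how its outline was detected, as the arm never came near it.
- **Failed check:** The cover was not measured in the last check. The network took the can for it in one view and missed it in the other, though the last picture still shows the cover at its usual spot.

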